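# Lemon into the cool box, lid held half open

### The arm

A 6-joint arm with a two-finger parallel gripper is mounted at the origin on the work surface; the furniture and walls round the work are solid. World frame = base frame: x ahead of the robot, y to its left, z up, the work surface at z = 0. Lengths are in m, angles in rad, forces in N, time in s.
With the tool pointing down it reaches from about 0.375 to 0.925 m from the base axis. Payload 5.7 kg.
Tool frame: the origin (TCP) lies on the centre line of the jaws, within the pads' length; the fingertips stand 19 mm ahead of it and the grasp point (between the pads) is the TCP; z points along the fingers, y is the line along which they close (so a half turn about z gives the same grasp; the last joint's range is limited). The gripper opens to 85 mm and grips with 20 to 120 N. Pads are 22 mm wide; open, the fingers measure 114 mm over their backs; the gripper's body (76 mm by 85 mm) begins 54 mm behind the grasp point. The pads swing forward as they close: fully open they stand 13 mm farther back than shut.
Start: joints at [-1.362, 0.359, 1.51, -0, 1.272, -0.115], TCP at [0.191, -0.569, 0.25] pointing down, gripper open.
Joint ranges: [-2.97, 2.97], [-1.01, 2.36], [0.21, 2.38], [-0.96, 4.11], [0.2, 2.71], [-2.98, 2.98]. Speed limits (rad/s): [2.39, 2.39, 3.14, 3.14, 3.14, 3.14].

### API

Orientations are given as a unit quaternion [x, y, z, w].
In Python, from rig import bot, cams gives the robot as it stands.
- The arm moves only by the tool jog_arm, never from a script. Its argument "moves" is a list that holds one entry, the list of rows, each a list of 6 numbers: the shift along the tool's x, y, z in units of 120 mm (1.0 is 120 mm), then the turn, a rotation vector about the tool's x, y, z in units of 45 degrees (1.0 is 45 degrees). In form: [[[dx, dy, dz, ax, ay, az], ...]]. A call has 1 to 12 rows; each row is the pose to reach, as a shift and turn from the pose commanded when the call began, along the tool's axes at that moment; what a row does not reach only later rows make up. A row lasts 1/8 s, in which the tool goes at most 62.5 mm and 10.7 degrees, less where a joint would pass 70% of its speed; a pose out of reach is approached as far as the arm can. A call with a number of a shift or a turn outside -1 to 1 is refused whole. A call with a gripper value outside its range is refused whole. "hand" is the opening, from 0 (shut) to 1 (fully open), set as the call begins (left out, the last holds). The fingers move at their own pace and stop on an object; "newtons" is the grip in N (left out, the last holds). Time passes only in rows, so rows that repeat a pose let the fingers close. It gives the time, the measured TCP pose, the force, the opening and the grip force at its end, in the units of the state.
- bot.state(): the state, without advancing time (a new reading comes with each control period).
- cams.camera(name): name is "scene" or "top"; returns the picture (480x640x3 uint8, blue, green, red); there is no depth.
- cams.camera_params(name): a dict with "fx", "fy", "cx", "cy" (pixels), "dist" ([k1, k2, p1, p2, k3] as OpenCV has them; the pictures are not rectified), "origin" and "orientation" of the camera in the world. Camera axes: x right, y down, z forward; pixel columns grow to the right and rows downward; lengths in m; the calibration is good to about 2 mm. A picture is of the moment at which its call begins. camera_params takes no time and is no camera call.
- bot.finish_job(): hands the job in; it is judged then, once.
The state is a dict: "clock": time; "q": joint angles; "joint_velocities": joint speeds; "tau": joint torques, N m; "tcp_pos": TCP position; "orientation": TCP orientation; "ft_force": force on the tool from outside, world axes, zero at the start; "torque": the same for the moment, N m; "width": finger opening in m; "grasp_force": force on a finger pad.
Only numpy, scipy, OpenCV 4.12 (cv2) and the standard library are available. Lean on these libraries where they do the work, as an engineer would, in place of code of your own. Each camera call takes 0.05 s, during which the arm holds its last target. There are 200 camera calls.

### The job

Put the lemon away in the open cool box: lower it gently right down onto the bottom beside the block of cheese and let go there, do not drop it. Then bring the lid forward from where it leans back, without letting it fall shut, and keep it at about 60 degrees from shut, so that the cold stays in while a pupil slips more things in underneath; the lid will not stay there by itself, so finish still holding it at that angle. Leave the cheese, the pastry ring and the mug where they are.

Things in the scene. Friction and masses are not known exactly. Their poses are not given: they have to be found in the camera images.
- lemon: yellow lemon, 71 mm long (along its own x), 53 mm wide (y), 51 mm tall (z) as it lies at the start, about 85 g; it lies on the worktop to the left of the cool box. Origin at the underside of the resting lemon, under its middle. It can roll.
- lemon_middle (a point): the middle of the lemon (25.5 mm above its underside).
- cool_box: small grey cool box with white liner; fixed. Outside 200 (x) x 300 (y) x 145 mm without lid; walls 15 mm, inside 170 x 270, inner floor 30 mm up, 115 mm deep. Origin: centre of underside. x points from its front (robot side; black carrying handle folded down there, 29 mm proud, 53 to 71 mm up) to the hinge. Yaw within 18 degrees. Floor is free from y = -135 to +45 mm; cheese at the +y end.
- box_floor (a point): centre of the inner floor of the cool box, 30 mm above the worktop.
- cheese: yellow wrapped block of cheese, 73 x 102 x 37 mm, already lying on the floor of the cool box at its +y end (middle about 90 mm from the box's middle). Origin at the centre of its underside.
- lid (a joint): hinge of the white lid, rad: 0 = shut on the rim, 1.047 = 60 degrees from shut, 1.571 = upright, 1.83 = stop, leaning back away from the robot, as at the start. Hinge line: along the box's y at the back rim. The lid weighs about 0.35 kg, hardly any friction: forward of about 1.5 it falls shut unless held; behind that it leans on its stop.
- lid_hinge (a point): the middle of the hinge line: 100 mm behind the box's middle (box x), 145 mm above the worktop.
- lid_edge (a point): middle of the lid's free edge, half way through its thickness: at angle q, in box axes from lid_hinge, 207 mm along (-cos q, 0, sin q) + 8 mm along (sin q, 0, cos q); 0.34 m up at the start. Lid reaches 156 mm to either side. Its rim is flat, 16 mm thick, for 24 mm in from the edge; thicker farther in (+11 mm inside, +5 mm outside). Can be pinched over the edge from above.
- pastry_ring: metal fluted pastry ring, 68 mm across, 35 mm high, standing on the worktop near the lemon (the two may have changed places); leave it alone. Origin at the centre of its underside.
- mug: white mug with a handle, 83 x 115 mm over all, 86 mm high, nearer the robot than the box, a little to the left; leave it alone. Origin at the centre of its underside.

How it is judged:
On the way:
1. the lemon lies on the floor of the cool box, let go, with the lid still leaning back (x of lemon_middle in the frame of cool_box between -0.085 and 0.085 m and y of lemon_middle in the frame of cool_box between -0.135 and 0.135 m and height (world z) of lemon_middle below 0.07 m and contact force between the fingers and lemon below 0.05 N and value of joint lid above 1.4 rad), for 0.2 s.
At the end, for the whole second after the job is handed in: The lid is held still by the robot at 60 degrees from shut, within 6 degrees (0.942 to 1.152 rad); the lemon lies at rest on the floor of the cool box, untouched; the cheese, the pastry ring and the mug are within 30 mm of where they stood (value of joint lid between 0.942 and 1.152 rad and velocity of joint lid between -0.1 and 0.1 rad/s and contact force between the fingers and cool_box above 0.3 N and x of lemon_middle in the frame of cool_box between -0.085 and 0.085 m and y of lemon_middle in the frame of cool_box between -0.135 and 0.135 m and height (world z) of lemon_middle below 0.07 m and contact force between the fingers and lemon below 0.05 N and linear speed of lemon below 0.05 m/s and distance of each of cheese, pastry_ring, mug from where it was at the start of the episode below 0.03 m); the arm keeps its last pose, push and grip.
It fails at once if the lemon is pressed or slammed hard into the cool box (more than 60 N against the box) (contact force between lemon and cool_box above 60 N).
It fails at once if the lemon falls from more than about 4 cm into the box (faster than 0.9 m/s over or in the box) (horizontal distance between lemon_middle and cool_box below 0.13 m and height (world z) of lemon_middle below 0.14 m and linear speed of lemon above 0.9 m/s).
It fails at once if the lid falls shut or nearly shut (below 0.35 rad) (value of joint lid below 0.35 rad).
It fails at once if the cheese, the pastry ring or the mug is pushed more than 30 mm (distance of any of cheese, pastry_ring, mug from where it was at the start of the episode above 0.03 m).
It also fails if it takes over 66 s, if anything falls off the work surface, if the arm or the gripper's body presses on something with over 40 N, if the wrist force passes 120 N, or if a joint passes its speed limit or range.

## Working session

There is one attempt and no reset: what is moved stays moved. The work goes in short steps, Python scripts to look and compute and a tool call to move; the robot and the scene stay as the last step left them, time stands still between calls to the robot, and variables do not carry over. Pictures are saved under pics/ and viewed, at most 10 in all, crops included, and the job is handed in when it is done.

Besides the shell and the picture viewer there is one more tool, called after "Request:" as name([rows], argument=value, ...), one row to a line, values as JSON. jog_arm: Moves the arm, as the interface text tells. Shifts and turns lie within -1 to 1; 1 stands for 120 mm of shift or 45 degrees of turn. Its arguments: {"type":"object","properties":{"moves":{"type":"array"},"hand":{"type":"number"},"newtons":{"type":"number"}},"required":["moves"]}

```bash
mkdir -p pics; ls; python3 - <<'E'
from rig import bot,cams
import cv2
for n in("scene","top"):
    cv2.imwrite(f"pics/{n}0.png",cams.camera(n)); print(n,cams.camera_params(n))
print(bot.state())
E
```

```text
pics
scene {'fx': 616.8951380480577, 'fy': 616.8951380480577, 'cx': 321.8079339542153, 'cy': 238.83436860897407, 'dist': array([-0.15055058,  0.        ,  0.        ,  0.        ,  0.        ]), 'origin': array([-0.56349579,  0.18257679,  0.6759569 ]), 'orientation': array([ 0.61525192, -0.59714579,  0.35936018, -0.36843214])}
top {'fx': 584.5370905107226, 'fy': 584.5370905107226, 'cx': 332.428717068219, 'cy': 247.04395853547868, 'dist': array([0.0390356, 0.       , 0.       , 0.       , 0.       ]), 'origin': array([0.40891906, 0.21261191, 0.96293046]), 'orientation': array([ 0.71200692, -0.70074586,  0.02895763, -0.03410054])}
{'clock': 0.1, 'q': array([-1.36210779e+00,  3.59404176e-01,  1.51135890e+00, -5.08639479e-05,
        1.27248347e+00, -1.15100837e-01]), 'joint_velocities': array([-0.0012223 , -0.00201657, -0.00210134, -0.00091883, -0.00012603,
       -0.00105854]), 'tau': array([ 1.54704547e-03, -5.28650522e+01, -2.79350978e+01, -5.91771027e-05,
        5.00454233e-03, -2.57099771e-05]), 'tcp_pos': array([ 0.19074842, -0.56824358,  0.24954155]), 'orientation': array([ 9.86922108e-01,  1.61195747e-01, -6.29577700e-05, -8.24903099e-04]), 'ft_force': array([ 0.42647448, -1.43852918, -0.0358827 ]), 'torque': array([ 0.018188  , -0.01737847, -0.0359341 ]), 'grasp_force': 0.0, 'width': 0.08576527644771338}
```

View pics/scene0.png

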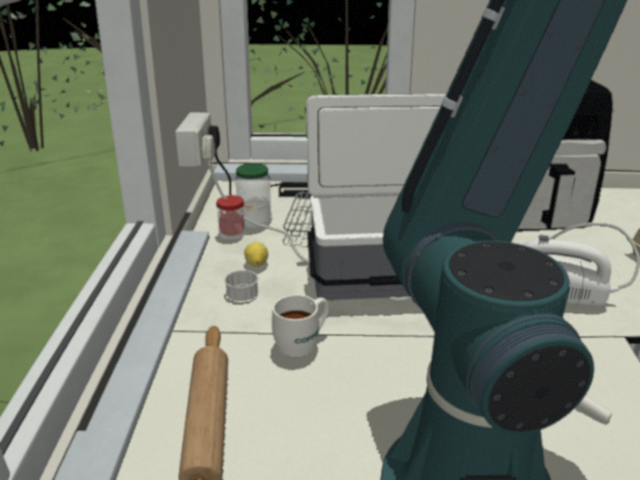

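View pics/top0.png

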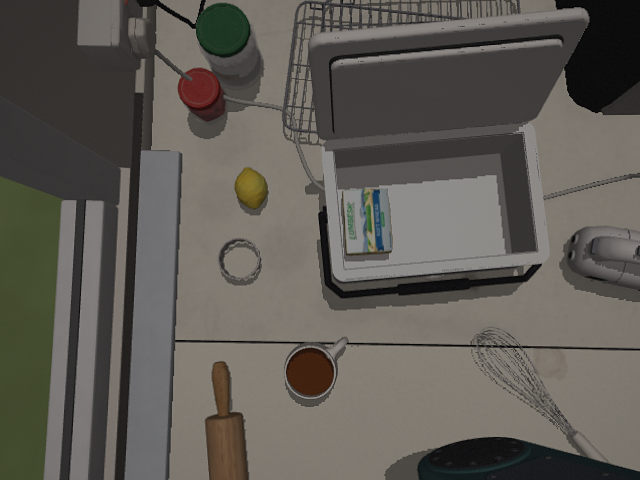

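The top view shows the lemon at about (251,187), the ring at (240,260), the mug at (311,372) and the cheese at (367,220). The box rim corners are at about (322,143), (536,126), (548,270) and (332,279). The lid's free edge runs from (311,40) to (587,12).

```bash
cat > h.py <<'E'
import numpy as np,cv2
from scipy.spatial.transform import Rotation as R
from rig import bot,cams
def ray(n,uv):
    p=cams.camera_params(n);K=np.array([[p["fx"],0,p["cx"]],[0,p["fy"],p["cy"]],[0,0,1]])
    u=cv2.undistortPoints(np.array(uv,float).reshape(-1,1,2),K,p["dist"]).reshape(-1,2)
    return np.array(p["origin"]),R.from_quat(p["orientation"]).apply(np.c_[u,np.ones(len(u))])
def plane(n,uv,z):
    o,d=ray(n,uv); return o+d*((z-o[2])/d[:,2])[:,None]
def proj(n,P):
    p=cams.camera_params(n);K=np.array([[p["fx"],0,p["cx"]],[0,p["fy"],p["cy"]],[0,0,1]])
    r=R.from_quat(p["orientation"]).inv();P=np.atleast_2d(P)
    return cv2.projectPoints(P.reshape(-1,1,3),r.as_rotvec(),-r.apply(p["origin"]),K,p["dist"])[0].reshape(-1,2)
def yellow(im,box):
    h=cv2.cvtColor(im,cv2.COLOR_BGR2HSV);m=cv2.inRange(h,(20,110,70),(35,255,255))
    k=np.zeros_like(m);x0,y0,x1,y1=box;k[y0:y1,x0:x1]=m[y0:y1,x0:x1]
    return max(cv2.findContours(k,cv2.RETR_EXTERNAL,cv2.CHAIN_APPROX_NONE)[0],key=cv2.contourArea)
E
python3 - <<'E'
from h import *
t=cv2.imread("pics/top0.png");s=cv2.imread("pics/scene0.png")
c=yellow(t,(200,140,300,240));W=plane("top",c.reshape(-1,2),.0255)
r=cv2.minAreaRect((W[:,:2]*1000).astype(np.float32));print("lemon",r,cv2.boxPoints(r))
c2=yellow(s,(230,230,290,280));m=cv2.moments(c2);print("scene",plane("scene",[[m['m10']/m['m00'],m['m01']/m['m00']]],.0255))
print("rim",plane("top",[(322,143),(536,126),(548,264),(332,279)],.145))
print("ring",plane("top",[(240,260)],.035),"mug",plane("top",[(311,372),(346,341)],.086))
cv2.imwrite("pics/crop.png",cv2.resize(t[100:310,300:570],None,fx=2.8,fy=2.8,interpolation=cv2.INTER_CUBIC))
E
```

```text
lemon ((587.6503295898438, 354.5621337890625), (56.634342193603516, 53.069053649902344), 53.92940139770508) [[549.5301  347.29663]
 [592.42535 316.05054]
 [625.77057 361.82764]
 [582.8753  393.07373]]
scene [[0.58409262 0.35596656 0.0255    ]]
rim [[ 0.63073869  0.2364499   0.145     ]
 [ 0.65897163 -0.06687117  0.145     ]
 [ 0.4630511  -0.08095855  0.145     ]
 [ 0.43717658  0.2190329   0.145     ]]
ring [[0.46887226 0.36672395 0.035     ]] mug [[0.30170312 0.24824728 0.086     ]
 [0.34772887 0.19723668 0.086     ]]
```

View pics/crop.png

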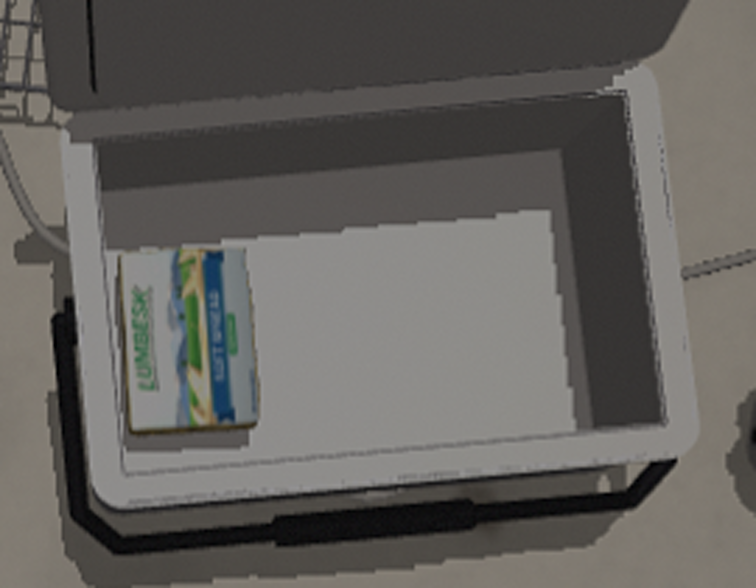

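The crop confirms the rim corners to within about 2 px, so the box is 200 x 304 mm with a yaw of about 5° and its centre near (0.548, 0.077). Both views put the lemon within 4 mm of (0.587, 0.355). I'll start the transfer now and refine the lemon's axis alongside.

Request:
jog_arm([
  [[0.5,-0.5,0,0,0,0],[1,-1,0,0,0,0],[1,-1,0,0,0,0],[1,-1,0,0,0,0]],
], hand=1)

```text
clock: 0.6
tcp_pos: [0.2671, -0.4134, 0.2499]
orientation: [0.987, 0.163, -0.0, -0.001]
ft_force: [-0.0, 0.7, 0.3]
width: 0.0856
grasp_force: 0.0
```

```bash
python3 - <<'E'
from h import *
t=cv2.imread("pics/top0.png")
h=cv2.cvtColor(t,cv2.COLOR_BGR2HSV);m=cv2.inRange(h,(18,90,30),(38,255,255))
k=np.zeros_like(m);k[150:225,215:290]=m[150:225,215:290]
c=max(cv2.findContours(k,cv2.RETR_EXTERNAL,cv2.CHAIN_APPROX_NONE)[0],key=cv2.contourArea)
W=plane("top",c.reshape(-1,2),.0255)[:,:2]
print(cv2.boundingRect(c),cv2.fitEllipse((W*1000).astype(np.float32)))
d=W-W.mean(0);w,v=np.linalg.eigh(d.T@d);a=np.degrees(np.arctan2(v[1,1],v[0,1]));e=d@v
print(a%180,np.ptp(e,axis=0),W.mean(0))
# check box model: yaw, centre and lid edge prediction
P=plane("top",[(322,144.6),(534,123),(549,260.7),(330,282)],.145);C=P.mean(0);X=(P[0]+P[1]-P[2]-P[3])[:2];Y=(P[0]+P[3]-P[1]-P[2])[:2]
y1=np.arctan2(X[1],X[0]);y2=np.arctan2(-Y[0],Y[1]);print(C,y1,y2,np.linalg.norm(X)/2,np.linalg.norm(Y)/2)
bx=np.array([np.cos(y2),np.sin(y2),0]);by=np.array([-bx[1],bx[0],0]);q=1.83
E=np.r_[C[:2],.145]+bx*(.1-.207*np.cos(q)+.008*np.sin(q))+[0,0,.207*np.sin(q)+.008*np.cos(q)]
print(E,proj("top",np.array([E,E+.156*by,E-.156*by])))
E
```

```text
(235, 167, 33, 42) ((587.3004150390625, 354.5406799316406), (49.7268180847168, 65.00357818603516), 105.58304595947266)
16.876983546743162 [0.05143671 0.06906466] [0.58703684 0.35457994]
[0.54808153 0.07791325 0.145     ] 0.08406955880940117 0.11459812296951971 0.19623776293016926 0.30433768394733945
[0.707816   0.09629907 0.34303455] [[447.02823041  26.83605547]
 [304.98346076  41.19486473]
 [590.66779443  11.3694538 ]]
```

Request:
jog_arm([
  [[0.5,-0.5,0,0,0,0],[1,-1,0,0,0,0],[1,-1,0,0,0,0]],
])

```text
clock: 0.98
tcp_pos: [0.3426, -0.2639, 0.2502]
orientation: [0.987, 0.161, 0.0, 0.0]
ft_force: [0.2, 0.1, -0.8]
width: 0.0855
grasp_force: 0.0
```

Request:
jog_arm([
  [[0.5,-0.5,0,0,0,0],[1,-1,0,0,0,0],[1,-1,0,0,0,0]],
])

```text
clock: 1.35
tcp_pos: [0.4189, -0.1118, 0.2504]
orientation: [0.987, 0.161, 0.0, 0.0]
ft_force: [0.2, -0.7, 0.0]
width: 0.0853
grasp_force: 0.0
```

Request:
jog_arm([
  [[0.5,-0.5,0,0,0,0],[1,-1,0,0,0,0],[1,-1,0,0,0,0]],
])

```text
clock: 1.72
tcp_pos: [0.495, 0.0405, 0.2503]
orientation: [0.987, 0.162, 0.001, 0.0]
ft_force: [-0.0, -0.8, 0.5]
width: 0.0853
grasp_force: 0.0
```

Request:
jog_arm([
  [[0.4,-0.5,0,0,0,0],[0.8,-1,0,0,0,0],[0.8,-1,0,0,0,0]],
])

```text
clock: 2.1
tcp_pos: [0.548, 0.1857, 0.25]
orientation: [0.987, 0.162, 0.001, -0.0]
ft_force: [-0.6, -0.6, 0.9]
width: 0.0854
grasp_force: 0.0
```

Request:
jog_arm([
  [[0.4,-0.5,0,0,0,0],[0.8,-1,0,0,0,0],[0.8,-1,0,0,0,0],[0.8,-1,0,0,0,0],[0.8,-1,0,0,0,0]],
])

```text
clock: 2.72
tcp_pos: [0.599, 0.3263, 0.2497]
orientation: [0.987, 0.161, -0.001, 0.0]
ft_force: [0.2, -0.5, 0.6]
width: 0.0853
grasp_force: 0.0
```

```bash
cat >> h.py <<'E'
def rel(p,rot):
    """rows of numbers (units of the moves) from the current pose to world poses"""
    s=bot.state();r0=R.from_quat(s["orientation"])
    return np.round(np.r_[r0.inv().apply(np.array(p)-s["tcp_pos"])/.12,(r0.inv()*rot).as_rotvec()/np.radians(45)],3)
def down(yaw): # tool x at yaw degrees, pointing down
    return R.from_euler("z",yaw,degrees=True)*R.from_euler("x",180,degrees=True)
E
python3 - <<'E'
from h import *
print(bot.state()["q"],bot.state()["tcp_pos"]);print(rel([.587,.355,.028],down(16.9)))
E
```

```text
[ 3.97975091e-01  4.78239432e-01  1.31628604e+00 -6.71382259e-04
  1.34832622e+00  1.64562187e+00] [0.59903895 0.32633095 0.24973362]
[-1.700e-02 -2.600e-01  1.848e+00  1.000e-03  2.000e-03  3.600e-02]
```

Request:
jog_arm([
  [[-0.02,-0.26,0,0,0,0.036],[-0.02,-0.26,0.5,0,0,0.036],[-0.02,-0.26,1,0,0,0.036],[-0.02,-0.26,1,0,0,0.036]],
])

```text
clock: 3.22
tcp_pos: [0.5828, 0.3529, 0.1257]
orientation: [0.989, 0.147, -0.005, 0.002]
ft_force: [-0.6, -0.3, 1.0]
width: 0.0855
grasp_force: 0.0
```

Request:
jog_arm([
  [[0,0,0.3,0,0,0],[0,0,0.6,0,0,0],[0,0,0.85,0,0,0],[0,0,0.85,0,0,0],[0,0,0.85,0,0,0]],
])

```text
clock: 3.85
tcp_pos: [0.5887, 0.3568, 0.0313]
orientation: [0.989, 0.147, 0.002, -0.001]
ft_force: [-0.2, 0.3, 0.4]
width: 0.0856
grasp_force: 0.0
```

Request:
jog_arm([
  [[0,0,0,0,0,0],[0,0,0,0,0,0],[0,0,0,0,0,0],[0,0,0,0,0,0],[0,0,0,0,0,0],[0,0,0,0,0,0]],
], hand=0, newtons=25)

```text
clock: 4.6
tcp_pos: [0.5877, 0.3566, 0.0303]
orientation: [0.989, 0.147, 0.001, -0.0]
ft_force: [-0.5, -1.7, 7.7]
width: 0.0497
grasp_force: 24.8
```

```bash
python3 - <<'E'
from h import *
s=bot.state();print(s["q"],s["tcp_pos"],s["width"],s["grasp_force"])
cv2.imwrite("pics/g.png",cams.camera("top")[100:340,140:460])
E
```

```text
[ 4.45290821e-01  7.10424488e-01  1.48929602e+00 -5.62888778e-04
  9.39605322e-01  1.72049014e+00] [0.58766104 0.35663383 0.03025892] 0.04972941292274264 24.807778112590313
```

View pics/g.png

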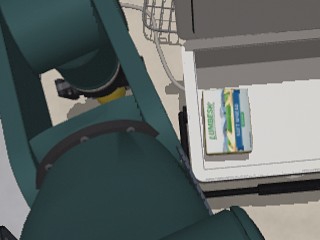

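Lemon gripped (width 49.7 mm, 24.8 N), and the neighbouring objects look undisturbed. I'll lift it now.

Request:
jog_arm([
  [[0,0,-0.4,0,0,0],[0,0,-0.8,0,0,0],[0,0,-1,0,0,0],[0,0,-1,0,0,0]],
])

```text
clock: 5.15
tcp_pos: [0.5882, 0.3572, 0.1511]
orientation: [0.989, 0.147, 0.002, -0.001]
ft_force: [0.5, -0.3, -1.7]
width: 0.0498
grasp_force: 26.6
```

Request:
jog_arm([
  [[0,0,-0.4,0,0,0],[0,0,-0.8,0,0,0],[0,0,-1,0,0,0],[0,0,-1,0,0,0],[0,0,-1,0,0,0]],
])

```text
clock: 5.78
tcp_pos: [0.5855, 0.3559, 0.2656]
orientation: [0.989, 0.147, -0.002, 0.001]
ft_force: [-0.4, -0.9, -1.8]
width: 0.0497
grasp_force: 26.7
```

```bash
python3 - <<'E'
from h import *
s=bot.state();print(s["tcp_pos"],s["width"],s["grasp_force"]);print(rel([.5525,.033,.27],down(6)))
E
```

```text
[0.58549794 0.3558726  0.26563268] 0.049718294963068246 26.743523189797997
[-1.047e+00  2.494e+00 -3.100e-02  1.000e-03  5.000e-03  2.430e-01]
```

Request:
jog_arm([
  [[-0.2,0.35,-0.03,0,0,0],[-0.3,0.7,-0.03,0,0,0],[-0.4,1,-0.03,0,0,0],[-0.4,1,-0.03,0,0,0]],
])

```text
clock: 6.28
tcp_pos: [0.5744, 0.2248, 0.2694]
orientation: [0.989, 0.146, -0.002, 0.001]
ft_force: [-0.2, 1.8, -1.1]
width: 0.0498
grasp_force: 26.8
```

Request:
jog_arm([
  [[-0.2,0.35,0,0,0,0],[-0.3,0.7,0,0,0,0],[-0.4,1,0,0,0,0],[-0.4,1,0,0,0,0]],
])

```text
clock: 6.78
tcp_pos: [0.5641, 0.0973, 0.2703]
orientation: [0.989, 0.146, -0.001, -0.0]
ft_force: [-0.2, 0.6, 0.0]
width: 0.0496
grasp_force: 26.8
```

Request:
jog_arm([
  [[-0.1,0.2,0,0,0,0.08],[-0.2,0.4,0,0,0,0.16],[-0.24,0.5,0,0,0,0.243],[-0.24,0.5,0,0,0,0.243],[-0.24,0.5,0,0,0,0.243],[-0.24,0.5,0,0,0,0.243]],
])

```text
clock: 7.52
tcp_pos: [0.5547, 0.0341, 0.2716]
orientation: [0.999, 0.053, -0.0, -0.0]
ft_force: [0.1, 0.6, -1.4]
width: 0.0499
grasp_force: 26.8
```

```bash
python3 - <<'E'
from h import *
s=bot.state();print(s["tcp_pos"],s["ft_force"],s["grasp_force"]);print(rel([.5525,.033,.066],down(6)))
E
```

```text
[0.55469152 0.03409625 0.2716422 ] [ 0.12940434  0.56821368 -1.40568626] 26.809989642351866
[-1.900e-02  8.000e-03  1.714e+00 -1.000e-03  0.000e+00  2.000e-03]
```

Lower in steps, with the last part slow.

Request:
jog_arm([
  [[-0.02,0,0.25,0,0,0],[-0.02,0,0.5,0,0,0],[-0.02,0,0.75,0,0,0],[-0.02,0,1,0,0,0],[-0.02,0,1,0,0,0]],
])

```text
clock: 8.15
tcp_pos: [0.5504, 0.0335, 0.1499]
orientation: [0.999, 0.053, -0.003, -0.0]
ft_force: [-0.1, 0.2, -0.6]
width: 0.0496
grasp_force: 26.8
```

Request:
jog_arm([
  [[0,0,0.15,0,0,0],[0,0,0.3,0,0,0],[0,0,0.45,0,0,0],[0,0,0.55,0,0,0],[0,0,0.62,0,0,0],[0,0,0.66,0,0,0],[0,0,0.69,0,0,0],[0,0,0.7,0,0,0],[0,0,0.7,0,0,0]],
])

```text
clock: 9.28
tcp_pos: [0.5524, 0.0328, 0.068]
orientation: [0.999, 0.052, 0.0, -0.0]
ft_force: [0.7, 0.5, -1.4]
width: 0.0499
grasp_force: 26.8
```

Request:
jog_arm([
  [[0,0,0.02,0,0,0],[0,0,0.04,0,0,0],[0,0,0.05,0,0,0],[0,0,0.05,0,0,0],[0,0,0.05,0,0,0]],
])

```text
clock: 9.9
tcp_pos: [0.5523, 0.0328, 0.0619]
orientation: [0.999, 0.052, 0.0, -0.0]
ft_force: [-1.4, -0.2, -1.1]
width: 0.0495
grasp_force: 26.8
```

Request:
jog_arm([
  [[0,0,0.01,0,0,0],[0,0,0.01,0,0,0],[0,0,0.01,0,0,0]],
])

```text
clock: 10.28
tcp_pos: [0.5523, 0.0328, 0.0607]
orientation: [0.999, 0.052, -0.0, -0.0]
ft_force: [0.3, 0.0, -0.8]
width: 0.0495
grasp_force: 26.8
```

Request:
jog_arm([
  [[0,0,0.01,0,0,0],[0,0,0.015,0,0,0],[0,0,0.015,0,0,0],[0,0,0.015,0,0,0]],
])

```text
clock: 10.78
tcp_pos: [0.5525, 0.0328, 0.0602]
orientation: [0.999, 0.052, 0.0, 0.0]
ft_force: [-3.3, 0.7, 11.9]
width: 0.0499
grasp_force: 27.6
```

Contact with the floor (about 12 N), so I'll open.

Request:
jog_arm([
  [[0,0,0,0,0,0],[0,0,0,0,0,0],[0,0,0,0,0,0],[0,0,0,0,0,0],[0,0,0,0,0,0]],
], hand=0.9)

```text
clock: 11.4
tcp_pos: [0.5522, 0.0328, 0.0588]
orientation: [0.999, 0.052, -0.0, -0.0]
ft_force: [-0.0, 0.3, -0.4]
width: 0.0768
grasp_force: 0.0
```

Request:
jog_arm([
  [[0,0,-0.1,0,0,0],[0,0,-0.3,0,0,0],[0,0,-0.5,0,0,0],[0,0,-0.7,0,0,0],[0,0,-1,0,0,0],[0,0,-1,0,0,0]],
])

```text
clock: 12.15
tcp_pos: [0.5546, 0.0327, 0.1825]
orientation: [0.999, 0.052, 0.003, 0.0]
ft_force: [0.7, -0.4, -0.4]
width: 0.0771
grasp_force: 0.0
```

Request:
jog_arm([
  [[0,0,-0.3,0,0,0],[0,0,-0.6,0,0,0],[-0.3,0,-1,0,0,0],[-0.6,0,-1,0,0,0],[-0.6,0,-1,0,0,0]],
])

```text
clock: 12.78
tcp_pos: [0.4779, 0.0254, 0.2989]
orientation: [0.999, 0.052, -0.001, -0.0]
ft_force: [0.1, 0.5, -0.2]
width: 0.0767
grasp_force: 0.0
```

Request:
jog_arm([
  [[0,0,-0.4,0,0,0],[0,0,-0.8,0,0,0],[0,0,-1,0,0,0],[0,0,-1,0,0,0]],
])

```text
clock: 13.28
tcp_pos: [0.4822, 0.0252, 0.4201]
orientation: [0.999, 0.052, 0.002, 0.0]
ft_force: [-0.8, -0.3, -0.6]
width: 0.0769
grasp_force: 0.0
```

```bash
python3 - <<'E'
from h import *
s=bot.state();print(s["q"],s["tcp_pos"])
cv2.imwrite("pics/p.png",cams.camera("top"))
E
```

```text
[-9.10710179e-02  6.65819909e-02  1.48173544e+00  1.76068144e-04
  1.58985364e+00  1.37501742e+00] [0.48217218 0.02521552 0.4201224 ]
```

View pics/p.png

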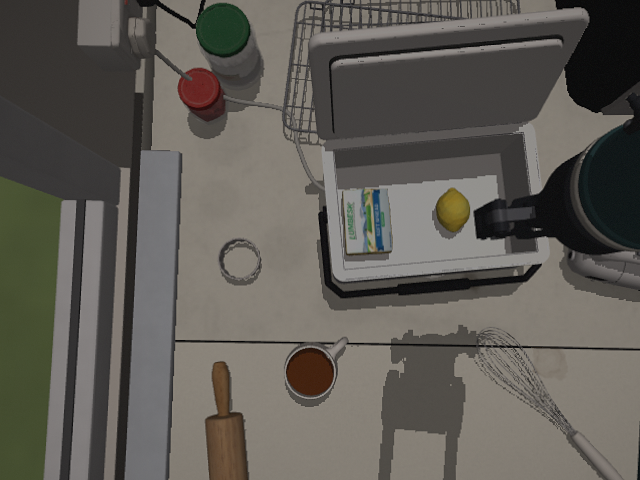

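Lemon lies on the floor beside the cheese at pixel (453,210), the lid is still leaning back, and the ring and mug are unmoved. Next is the lid: turn the tool about 90° and tilt it along the lid plane.

Request:
jog_arm([
  [[0,0,-0.1,0,0,-0.22],[0,0,-0.2,0,0,-0.44],[0,0,-0.35,0,0,-0.66],[0,0,-0.35,0,0,-0.88],[0,0,-0.35,0,0,-1],[0,0,-0.35,0,0,-1]],
], hand=0.6)

```text
clock: 14.08
tcp_pos: [0.4803, 0.0253, 0.4588]
orientation: [0.903, 0.43, -0.002, -0.001]
ft_force: [-0.6, -0.4, -0.3]
width: 0.0511
grasp_force: 0.0
```

Request:
jog_arm([
  [[0,0,0,0,0,-0.22],[0,0,0,0,0,-0.44],[0,0,0,0,0,-0.66],[0,0,0,0,0,-0.88],[0,0,0,0,0,-1],[0,0,0,0,0,-1]],
])

```text
clock: 14.82
tcp_pos: [0.4804, 0.0253, 0.4597]
orientation: [0.67, 0.742, -0.001, -0.001]
ft_force: [1.1, 0.3, -0.2]
width: 0.0512
grasp_force: 0.0
```

```bash
cat >> h.py <<'E'
C=np.array([.548,.078,0]);YAW=.10
bx=np.array([np.cos(YAW),np.sin(YAW),0]);by=np.array([-bx[1],bx[0],0]);ez=np.array([0,0,1.])
def lid(q,off):
    "tool pose over the lid's edge at angle q, off m out from the edge"
    c,s=np.cos(q),np.sin(q);d=c*bx-s*ez
    E=C+.1*bx+.145*ez-.207*d+.008*(s*bx+c*ez)
    return E-off*d,R.from_matrix(np.c_[by,np.cross(d,by),d])
E
python3 - <<'E'
from h import *
s=bot.state();print(s["q"],s["tcp_pos"])
p,r=lid(1.83,.1);print(p,rel(p,r))
E
```

```text
[-9.11619568e-02  5.48212873e-02  1.40449578e+00  1.67697405e-04
  1.68434195e+00 -1.93143761e-01] [0.4804448  0.02532645 0.45971652]
[0.73348888 0.09661097 0.43969399] [ 0.376  2.159  0.163  0.327 -0.     0.003]
```

Request:
jog_arm([
  [[0.1,0.4,-0.05,0.1,0,0],[0.2,0.8,-0.1,0.2,0,0],[0.2,1,-0.1,0.327,0,0],[0.2,1,-0.1,0.327,0,0],[0.2,1,-0.1,0.327,0,0]],
])

```text
clock: 15.45
tcp_pos: [0.5973, 0.0617, 0.4722]
orientation: [0.664, 0.736, -0.096, -0.086]
ft_force: [-0.3, -0.6, 1.6]
width: 0.0512
grasp_force: 0.0
```

```bash
python3 - <<'E'
from h import *
p,r=lid(1.83,.1);print(p,rel(p,r))
E
```

```text
[0.73348888 0.09661097 0.43969399] [ 1.730e-01  1.189e+00 -3.400e-02  2.000e-03  1.000e-03  4.000e-03]
```

Request:
jog_arm([
  [[0.08,0.4,-0.03,0,0,0],[0.17,0.8,-0.03,0,0,0],[0.17,1,-0.03,0,0,0],[0.17,1,-0.03,0,0,0]],
])

```text
clock: 15.95
tcp_pos: [0.7115, 0.094, 0.4457]
orientation: [0.664, 0.737, -0.095, -0.086]
ft_force: [-0.4, 0.0, -0.1]
width: 0.0513
grasp_force: 0.0
```

Request:
jog_arm([
  [[0,0.1,0,0,0,0],[0,0.19,0,0,0,0],[0,0.19,0,0,0,0],[0,0.19,0,0,0,0]],
])

```text
clock: 16.45
tcp_pos: [0.7331, 0.0964, 0.4408]
orientation: [0.664, 0.737, -0.095, -0.086]
ft_force: [0.3, -0.1, -0.3]
width: 0.0512
grasp_force: 0.0
```

```bash
python3 - <<'E'
from h import *
p,r=lid(1.83,.1);print(bot.state()["tcp_pos"],p,rel(p,r),rel(*lid(1.83,.002)))
cv2.imwrite("pics/l1.png",cams.camera("scene")[60:260,260:520].repeat(2,0).repeat(2,1))
E
```

```text
[0.73311304 0.09635123 0.4408135 ] [0.73348888 0.09661097 0.43969399] [0.002 0.006 0.008 0.003 0.001 0.005] [0.003 0.003 0.825 0.003 0.001 0.005]
```

View pics/l1.png

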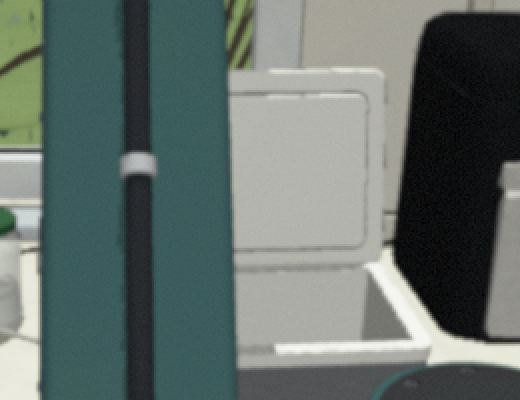

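The scene view shows the lid still leaning back, with its right end at about (450,97), but the arm hides the gripper. I'll descend with force checks.

Request:
jog_arm([
  [[0,0,0.2,0,0,0],[0,0,0.4,0,0,0],[0,0,0.5,0,0,0],[0,0,0.6,0,0,0],[0,0,0.65,0,0,0],[0,0,0.65,0,0,0]],
])

```text
clock: 17.25
tcp_pos: [0.7139, 0.0944, 0.3647]
orientation: [0.664, 0.737, -0.095, -0.086]
ft_force: [0.6, -0.2, 0.6]
width: 0.0512
grasp_force: 0.0
```

Request:
jog_arm([
  [[0,0,0.05,0,0,0],[0,0,0.1,0,0,0],[0,0,0.15,0,0,0],[0,0,0.17,0,0,0],[0,0,0.17,0,0,0]],
])

```text
clock: 17.88
tcp_pos: [0.7087, 0.0939, 0.3447]
orientation: [0.664, 0.737, -0.095, -0.086]
ft_force: [0.0, -0.2, 0.9]
width: 0.0514
grasp_force: 0.0
```

```bash
python3 - <<'E'
from h import *
print(bot.state()["tcp_pos"],rel(*lid(1.83,.002)))
cv2.imwrite("pics/l2.png",cams.camera("top")[0:170,280:620].repeat(2,0).repeat(2,1))
E
```

```text
[0.70866293 0.09389661 0.34474514] [ 0.002 -0.002 -0.001  0.002  0.001  0.006]
```

View pics/l2.png

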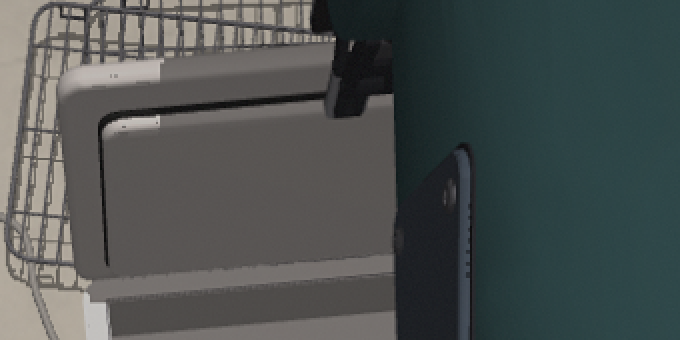

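The front finger stands just before the lid's rim, at about (350,100) in the crop, so the jaws straddle the edge. I'll pinch.

Request:
jog_arm([
  [[0,0,0,0,0,0],[0,0,0,0,0,0],[0,0,0,0,0,0],[0,0,0,0,0,0],[0,0,0,0,0,0],[0,0,0,0,0,0]],
], hand=0, newtons=40)

```text
clock: 18.68
tcp_pos: [0.7091, 0.0939, 0.3453]
orientation: [0.664, 0.737, -0.095, -0.085]
ft_force: [0.9, 0.6, 3.1]
width: 0.0152
grasp_force: 41.5
```

```bash
python3 - <<'E'
from h import *
s=bot.state();print(s["tcp_pos"],s["q"],s["width"],s["grasp_force"],s["ft_force"],s["torque"])
p0,r0=lid(1.83,.002)
for q in np.linspace(1.83,1.047,13)[1:]:
    p,r=lid(q,.002);print(np.round(q,3),np.round(np.r_[r0.inv().apply(p-p0)/.12,(r0.inv()*r).as_rotvec()/np.radians(45)],3))
E
```

```text
[0.70905542 0.09390825 0.3453088 ] [ 0.04291692  0.62968524  0.85140674 -0.01652275  1.91586312 -0.0653868 ] 0.015157032474717471 41.4563262462616 [0.92789352 0.64968782 3.14811096] [ 0.05149123 -0.37273311  0.06755604]
1.765 [-0.    -0.114 -0.001 -0.083  0.     0.   ]
1.7 [-0.    -0.227  0.006 -0.166  0.     0.   ]
1.634 [ 0.    -0.34   0.02  -0.249 -0.    -0.   ]
1.569 [-0.    -0.452  0.042 -0.332  0.     0.   ]
1.504 [ 0.    -0.562  0.071 -0.415  0.    -0.   ]
1.438 [-0.    -0.67   0.106 -0.498  0.     0.   ]
1.373 [-0.    -0.775  0.149 -0.582  0.     0.   ]
1.308 [ 0.    -0.877  0.199 -0.665  0.    -0.   ]
1.243 [-0.    -0.976  0.255 -0.748  0.     0.   ]
1.177 [-0.    -1.071  0.317 -0.831  0.    -0.   ]
1.112 [ 0.    -1.162  0.386 -0.914  0.    -0.   ]
1.047 [-0.    -1.248  0.46  -0.997  0.    -0.   ]
```

Request:
jog_arm([
  [[0,-0.057,0,-0.042,0,0],[0,-0.114,-0.001,-0.083,0,0],[0,-0.17,0.002,-0.125,0,0],[0,-0.227,0.006,-0.166,0,0],[0,-0.284,0.013,-0.208,0,0],[0,-0.34,0.02,-0.249,0,0],[0,-0.34,0.02,-0.249,0,0]],
])

```text
clock: 19.55
tcp_pos: [0.6684, 0.0896, 0.3532]
orientation: [0.669, 0.743, -0.023, -0.02]
ft_force: [1.7, -0.1, -0.5]
width: 0.0151
grasp_force: 42.3
```

```bash
python3 - <<'E'
from h import *
s=bot.state();print(s["width"],s["grasp_force"],s["ft_force"],s["torque"],rel(*lid(1.634,.002)))
E
```

```text
0.015099123784064963 42.30502903461456 [ 1.66330131 -0.05810599 -0.45015437] [ 0.0198267  -0.5776972   0.10210209] [0.004 0.002 0.001 0.003 0.001 0.006]
```

Request:
jog_arm([
  [[0,-0.114,-0.001,-0.083,0,0],[0,-0.227,0.006,-0.166,0,0],[0,-0.34,0.02,-0.249,0,0],[0,-0.452,0.042,-0.332,0,0],[0,-0.507,0.056,-0.373,0,0],[0,-0.562,0.071,-0.415,0,0],[0,-0.562,0.071,-0.415,0,0]],
])

```text
clock: 20.42
tcp_pos: [0.6011, 0.0823, 0.3483]
orientation: [0.663, 0.737, 0.098, 0.088]
ft_force: [2.0, -0.8, -2.6]
width: 0.0152
grasp_force: 42.0
```

Request:
jog_arm([
  [[0,-0.057,0,-0.042,0,0],[0,-0.114,-0.001,-0.083,0,0],[0,-0.17,0.002,-0.125,0,0],[0,-0.227,0.006,-0.166,0,0],[0,-0.284,0.013,-0.208,0,0],[0,-0.34,0.02,-0.249,0,0],[0,-0.398,0.031,-0.291,0,0],[0,-0.452,0.042,-0.332,0,0],[0,-0.452,0.042,-0.332,0,0],[0,-0.452,0.042,-0.332,0,0],[0,-0.452,0.042,-0.332,0,0]],
])

```text
clock: 21.8
tcp_pos: [0.5512, 0.077, 0.3292]
orientation: [0.646, 0.718, 0.192, 0.173]
ft_force: [5.0, -3.8, -6.2]
width: 0.0152
grasp_force: 41.4
```

```bash
python3 - <<'E'
from h import *
s=bot.state();print(s["q"],s["joint_velocities"],s["width"],s["grasp_force"],s["ft_force"],s["torque"],rel(*lid(1.047,.002)))
cv2.imwrite("pics/f1.png",cams.camera("top"))
E
```

```text
[-0.027462   -0.00542241  1.89406192  0.09794133  0.73522092 -0.18746398] [ 0.00064922 -0.0021592   0.00350037  0.00104775 -0.00171875 -0.0003403 ] 0.015158868838368263 41.367804408073425 [ 5.03522128 -3.78550624 -6.2013481 ] [-0.57211087 -0.11408775 -0.27692053] [ 0.011 -0.002 -0.008  0.    -0.003  0.005]
```

View pics/f1.png

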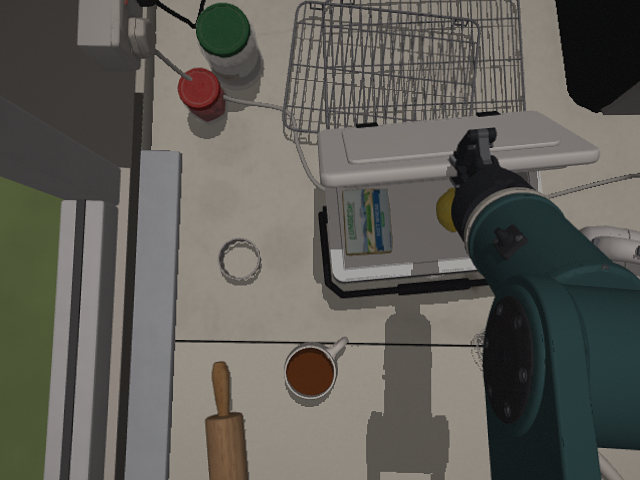

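The lid is held forward with its free-edge left corner at about (322,178). The lemon is still at (448,210), and the cheese, ring and mug are in place. One check of the angle, then I'll hand in if it agrees.

```bash
python3 - <<'E'
from h import *
s=bot.state();d=R.from_quat(s["orientation"]).apply([0,0,1]);v=s["tcp_pos"]-(C+.1*bx+.145*ez)
q1=np.arctan2(-d[2],d@bx);q2=np.arctan2(v[2],-(v@bx))-np.arctan2(.008,.209);print(q1,q2)
# left edge corner, seen in the picture
for q in(.95,1.047,1.15): print(q,proj("top",lid(q,0)[0]+.156*by),proj("top",lid(q,0)[0]-.156*by))
if abs(q1-1.047)<.05 and abs(q2-1.047)<.05: print(bot.finish_job())
E
```

```text
1.0468538163399401 1.0484311981117893
0.95 [[320.58678999 200.39654296]] [[601.41404468 176.36775328]]
1.047 [[319.04979872 183.33759659]] [[603.75356781 158.8313212 ]]
1.15 [[317.35168706 164.20559687]] [[605.40666445 139.24361282]]
the job is handed in; nothing more can be done
None
```

The job is handed in: the lemon lies on the cool box floor beside the cheese, and the gripper is still holding the lid at about 60° from shut (1.047 rad from the tool pose; the final picture agrees). The cheese, pastry ring and mug look unmoved.

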